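# Set the fittings drum to its pouring bin

### The arm

A 7-joint arm with a two-finger parallel gripper is mounted at the origin on the work surface. World frame = base frame: x ahead of the robot, y to its left, z up, the work surface at z = 0. Lengths are in m, angles in rad, forces in N, time in s.
With the tool pointing down it reaches from about 0.425 to 0.95 m from the base axis. Payload 4.7 kg.
Tool frame: the origin (TCP) lies at the very end of the fingers, on their centre line; the grasp point (between the pads) lies 19 mm behind it (bot.grip_point_offset is the distance from the TCP to the grasp point, in m); z points along the fingers, y is the line along which they close (so a half turn about z gives the same grasp; the last joint's range is limited). The gripper opens to 87 mm and grips with 3 to 60 N. Pads are 19 mm wide; open, the fingers measure 117 mm over their backs; the gripper's body (75 mm by 190 mm) begins 51 mm behind the grasp point.
Start: joints at [-0.029, 0.469, -0.049, 1.532, 0.024, 1.141, -0.082], TCP at [0.675, 0, 0.223] pointing down, gripper open.
Joint ranges: [-2.59, 2.59], [-0.33, 1.99], [-1.39, 1.29], [0.1, 2.45], [-1.04, 4.18], [0.21, 1.99], [-2.66, 2.66]. Speed limits (rad/s): [2.57, 2.57, 3.14, 3.14, 3.14, 3.14, 3.14].

### API

Orientations are given as a unit quaternion [w, x, y, z].
In Python, from rig import bot gives the robot as it stands.
- The arm moves only by the tool drive_tool, never from a script. Its argument "steps" is a list that holds one entry, the list of rows, each a list of 7 numbers: the opening, from 0 (shut) to 1 (fully open), then the shift along the tool's x, y, z in mm, then the turn, a rotation vector about the tool's x, y, z in degrees. In form: [[[hand, x, y, z, ax, ay, az], ...]]. A call has 1 to 12 rows; each row is the pose to reach, as a shift and turn from the pose commanded when the call began, along the tool's axes at that moment; what a row does not reach only later rows make up. A row lasts 1/12 s, in which the tool goes at most 41.7 mm and 7.16 degrees, less where a joint would pass 70% of its speed; a pose out of reach is approached as far as the arm can. A call with a gripper value outside its range is refused whole. The fingers move at their own pace and stop on an object; "newtons" is the grip in N (left out, the last holds). Time passes only in rows, so rows that repeat a pose let the fingers close. It gives the time, the measured TCP pose, the force, the opening and the grip force at its end, in the units of the state.
- bot.state(): the state, without advancing time (a new reading comes with each control period).
- bot.capture(name): name is "scene" or "side" or "wrist"; returns the picture (420x560x3 uint8, blue, green, red); there is no depth.
- bot.camera_params(name): a dict with "fov_y" (degrees; the focal length in pixels is half the picture's height over the tangent of half this angle, whatever the lens; pixels are square), "cx", "cy" (the principal point, pixels), "k1" (the pictures are not rectified: a ray, as slopes to the right and down, at radius r is drawn at 1 + k1 r^2 times it, then the intrinsics apply), "cam_to_world" (4x4, takes a point from camera to world coordinates); the wrist camera has in their place "tool_from_camera" (4x4, takes a point from camera to tool coordinates, whose origin is the TCP and whose axes are the flange's). Camera axes: x right, y up, looking along -z (the intrinsics and any distortion apply to the point x, -y, -z); pixel columns grow to the right and rows downward; lengths in m; the calibration is good to about 2 mm. A picture is of the moment at which its call begins: read the wrist's pose just before it. camera_params takes no time and is no camera call.
- bot.hand_in(): hands the job in; it is judged then, once.
The state is a dict: "t": time; "q": joint angles; "dq": joint speeds; "joint_efforts": joint torques, N m; "position": TCP position; "orientation": TCP orientation; "force": force on the tool from outside, world axes, zero at the start; "ft_torque": the same for the moment, N m; "width": finger opening in m; "gripper_force": force on a finger pad.
Only numpy, scipy, OpenCV 4.12 (cv2) and the standard library are available. Lean on these libraries where they do the work, as an engineer would, in place of code of your own. Each camera call takes 0.05 s, during which the arm holds its last target. There are 200 camera calls.

### The job

Get the fittings drum ready to hand out dowels: lift its wooden cap clear of the rim and turn it clockwise until its opening stands over the bin with the pour lip, then let it drop fully home with its nose in that bin's notch. Only then slide the tray along the bench, without lifting it, until the end of the pour lip is over the middle of the tray. Leave everything else on the bench where it is.

Things in the scene. Friction and masses are not known exactly. Their poses are not given: they have to be found in the camera images.
- drum: Fixed round grey fittings drum, 190 mm across, three bins 120 degrees apart. A steel rim, 10 mm thick, stands round its top, 80 mm above the bench. Origin on the bench under its centre, z up; its x axis points along the pour lip, to the middle of the pouring bin.
- lip_notch (a point): Middle of the bottom of the right notch in the drum's rim, above the pour lip: 90 mm from the drum's axis, 70 mm above the bench. Notches are 16.5 mm wide and 10 mm deep. Two like it, 120 degrees to either side, belong to the wrong bins.
- lip_end (a point): Middle of the free end of the steel pour lip (a chute 42 mm wide that sticks out 35 mm from the drum's side; underside 36 mm and top 54 mm above the bench), 130 mm from the drum's axis, 38 mm above the bench.
- cap_grip (a point): On the drum's axis, in the middle of the cap's upright wooden grip bar: 16 mm thick along the point's x, 64 mm long along y, 40 mm high (20 mm above and below). x points towards the cap's nose, but only roughly: the worn bar has free play of up to 4.6 degrees either way in the cap. z up. 98 mm above the bench with the cap home, 108 mm with the nose resting on the rim.
- cap_centre (a point): Centre of the cap's underside, 70 mm above the bench when home; x to the nose, z up. The cap is a wooden disc 160 mm across, 8 mm thick, inside the rim, with one wedge window behind the nose, captive on a spindle: it only rises, 16 mm above home to a hard stop, and turns about the vertical. Spring and weight press it down with 5 to 8 N; lifted, it turns easily and stays at the angle where it is left.
- nose (a point): Middle of the cap's nose: 12 mm wide, 10 mm high, 87 mm from the axis; 75 mm above the bench when home, 85 mm on the rim, where it starts, 133 to 206 degrees counterclockwise (from above) of the lip. Inner stops let it go only clockwise to the lip, and 28 degrees past. Lift it over the wrong notch on the way, or it falls in and locks. It drops in only within 1.5 degrees of a notch; else it rides on the rim.
- tray: Loose open aluminium tray, 80 mm along its x, 120 mm along its y, 26 mm high, walls 4 mm, about 0.35 kg. Origin under its centre, z up. It starts on the bench 200 to 260 mm from the drum's axis on the lip's side, a long side roughly towards the drum. It fits under the lip; its long side meets the drum when its centre is about 135 mm from the drum's axis.
- glue: Bystander, to be left alone: white glue bottle, 60 mm across, 170 mm tall; origin at the centre of its foot.
- sander: Bystander, to be left alone: cork sanding block with a wooden back, 100 x 65 x 42 mm; origin under its centre.
- tape: Bystander, to be left alone: roll of paper tape lying flat, 100 mm across, 24 mm high; origin under its centre.
- hammer: Bystander, to be left alone: hammer lying flat; origin below the middle.
- mug: Bystander, to be left alone: white mug, 84 mm across, 95 mm tall; origin at the centre of its foot.
- offcut: Bystander, to be left alone: wooden offcut lying flat, 140 x 70 x 18 mm; origin under its centre.
Mind the look-alikes: they are no part of the job. Leave any purple or turquoise look-alike of the tray alone.

How it is judged:
By the outcome, as a careful person would: the job done as asked, in the order asked, and still so for the second after the job is handed in, with the robot touching nothing.
It also fails if it takes over 72 s, if anything falls off the work surface, if the arm or the gripper's body presses on something with over 40 N, if the wrist force passes 120 N, or if a joint passes its speed limit or range.

## Working session

There is one attempt and no reset: what is moved stays moved. The work goes in short steps, Python scripts to look and compute and a tool call to move; the robot and the scene stay as the last step left them, time stands still between calls to the robot, and variables do not carry over. Pictures are saved under pics/ and viewed, at most 12 in all, crops included, and the job is handed in when it is done.

Besides the shell and the picture viewer there is one more tool, called after "Request:" in YAML: its name, and indented under it one key for each argument. drive_tool: Moves the arm, as the interface text tells. Its arguments: {"type":"object","properties":{"steps":{"type":"array"},"newtons":{"type":"number"}},"required":["steps"]}

```bash
mkdir -p pics
cat > h.py <<'E'
import numpy as np, cv2
from rig import bot
from scipy.spatial.transform import Rotation as R
def intr(p,shape=(420,560)):
    f=shape[0]/2/np.tan(np.radians(p["fov_y"])/2); return f
def c2w(name,st=None):
    p=bot.camera_params(name)
    if name!="wrist": return p,np.array(p["cam_to_world"])
    st=st or bot.state(); T=np.eye(4); q=st["orientation"]
    T[:3,:3]=R.from_quat([q[1],q[2],q[3],q[0]]).as_matrix(); T[:3,3]=st["position"]
    return p,T@np.array(p["tool_from_camera"])
def ray(pc,uv):
    p,T=pc; f=intr(p); d=(np.atleast_2d(uv).astype(float)-[p["cx"],p["cy"]])/f
    u=d.copy()
    for _ in range(30): u=d/(1+p["k1"]*(u**2).sum(1,keepdims=True))
    v=np.c_[u[:,0],-u[:,1],-np.ones(len(u))]@T[:3,:3].T
    return T[:3,3],v
def plane(pc,uv,z):
    o,v=ray(pc,uv); return o+v*((z-o[2])/v[:,2])[:,None]
def proj(pc,X):
    p,T=pc; c=(np.atleast_2d(X)-T[:3,3])@T[:3,:3]; s=np.c_[c[:,0],-c[:,1]]/-c[:,2:]
    return s*(1+p["k1"]*(s**2).sum(1,keepdims=True))*intr(p)+[p["cx"],p["cy"]]
E
python3 - <<'E'
from h import *
a=bot.capture("scene");b=bot.capture("side");cv2.imwrite("pics/a.png",a);cv2.imwrite("pics/b.png",b)
st=bot.state();w=bot.capture("wrist");cv2.imwrite("pics/w.png",w)
cv2.imwrite("pics/all.png",cv2.resize(np.vstack([np.hstack([a,b]),np.hstack([w,w*0])]),(800,600)))
cv2.imwrite("pics/a2.png",cv2.resize(a,(800,600)))
for n in("scene","side"):
  p=bot.camera_params(n);print(n,p["fov_y"],p["k1"],np.round(p["cam_to_world"],3).tolist())
E
```

```text
scene 53.81168085244526 0.020010170987034438 [[-0.518, -0.464, 0.719, 1.446], [0.856, -0.267, 0.444, 0.583], [-0.014, 0.845, 0.535, 0.748], [0.0, 0.0, 0.0, 1.0]]
side 55.395664682186066 -0.09086689407744791 [[-0.801, 0.439, -0.406, 0.077], [-0.598, -0.605, 0.526, 0.664], [-0.015, 0.664, 0.747, 0.974], [0.0, 0.0, 0.0, 1.0]]
```

View pics/a2.png

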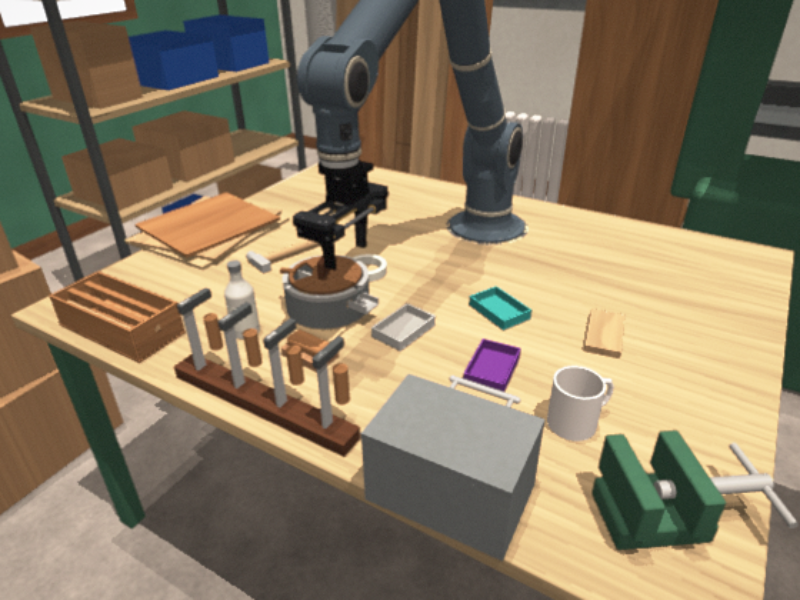

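View pics/all.png

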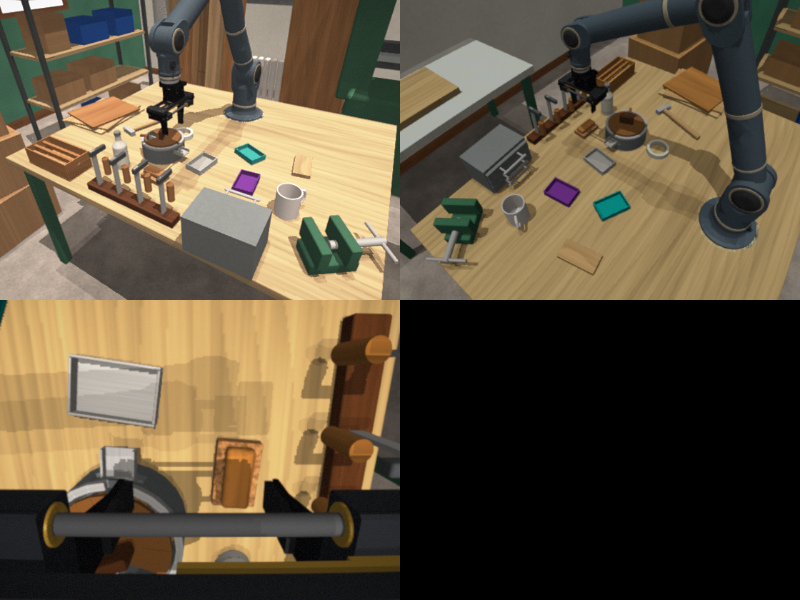

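The wrist picture (800-wide composite) shows the grey tray at (115,390), the lip at (120,462) and the sander at (238,472). The scene shows the drum at (328,290), the aluminium tray at (403,326), a turquoise tray at (500,307) and a purple one at (492,363). Only the grey tray is bare aluminium and on the lip's side, so that is the one meant. I'll confirm it in an enlarged crop.

Run:
```python
from h import *
a=cv2.imread("pics/a.png");b=cv2.imread("pics/b.png");w=cv2.imread("pics/w.png")
c=[cv2.resize(a[165:265,185:318],(400,300),interpolation=3),cv2.resize(b[140:260,235:395],(400,300),interpolation=3)]
cv2.imwrite("pics/c.png",np.vstack([np.hstack(c),np.hstack([cv2.resize(w[60:280,80:373],(400,300)),cv2.resize(w[190:420,60:366],(400,300))])]))
for n,uv in(("scene",(229,187)),("side",(317,178))):
  print(n,plane(c2w(n),uv,0.08))
pc=c2w("wrist");print(plane(pc,[(168,320),(160,280)],0.05), pc[1].round(3).tolist())
```

```text
scene [[ 0.53081525 -0.16503479  0.08      ]]
side [[ 0.54431137 -0.13130748  0.08      ]]
[[ 0.5614989  -0.13783406  0.05      ]
 [ 0.55748503 -0.09221013  0.05      ]] [[1.0, -0.001, 0.001, 0.675], [0.001, 0.959, 0.284, 0.078], [-0.002, -0.284, 0.959, 0.384], [0.0, 0.0, 0.0, 1.0]]
```

View pics/c.png

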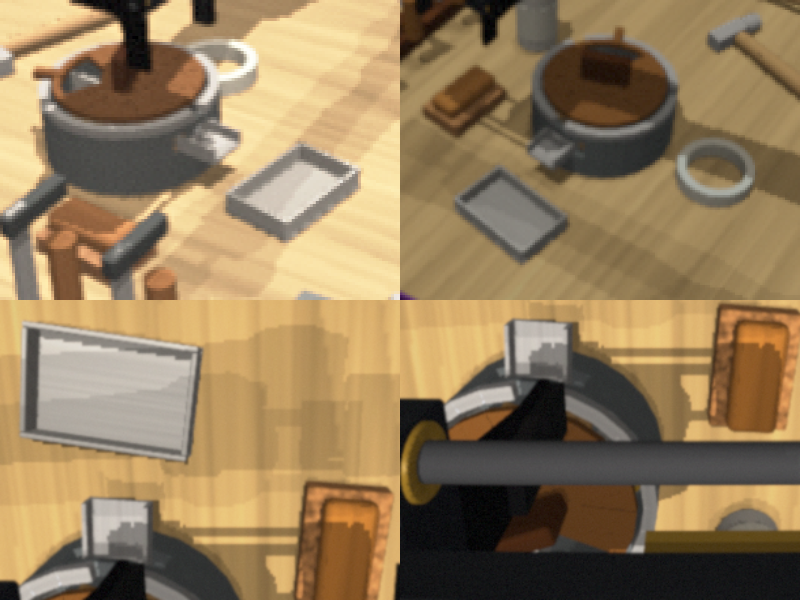

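Crop, scene (top left) and side (top right): the drum has its nose on the rim at scene crop (45,73) and side crop (620,35), away from the lip. The wrist crop (bottom left) shows the bare aluminium tray with corners (22,323), (202,347), (188,461) and (20,437). The lip end is at (83..153,500). The grey tray is confirmed as the one meant.

Run:
```python
from h import *
st=bot.state();print(np.round(st["orientation"],4),np.round(st["position"],4),st["force"],st["t"])
q=st["orientation"];print(R.from_quat([q[1],q[2],q[3],q[0]]).as_matrix().round(3).tolist())
S,D,W=c2w("scene"),c2w("side"),c2w("wrist")
def sc(c): return np.array([185+c[0]*133/400,165+c[1]/3])
def sd(c): return np.array([235+(c[0]-400)*.4,140+c[1]*.4])
def wr(c): return np.array([80+c[0]*293/400,60+(c[1]-300)*220/300])
def circ(P):
  A=np.c_[2*P[:,:2],np.ones(len(P))];s=np.linalg.lstsq(A,(P[:,:2]**2).sum(1),rcond=None)[0];return s[:2],np.sqrt(s[2]+s[:2]@s[:2])
print("rim side",circ(plane(D,[sd(c) for c in[(533,82),(600,37),(677,85),(555,54),(655,53)]],.08)))
print("rim scene",circ(plane(S,[sc(c) for c in[(43,95),(60,60),(215,75),(195,55),(217,98),(130,130)]],.08)))
o1,v1=ray(S,sc((45,73)));o2,v2=ray(D,sd((620,33)))
k=np.linalg.lstsq(np.c_[v1[0],-v2[0]],o2-o1,rcond=None)[0];print("nose",o1+k[0]*v1[0],o2+k[1]*v2[0])
print("lip end",plane(W,[wr((83,499)),wr((153,500))],.054))
t=plane(W,[wr(c) for c in[(22,323),(202,347),(188,461),(20,437)]],.026);print("tray",t.round(4).tolist(),t.mean(0),np.linalg.norm(t-np.roll(t,1,0),axis=1))
for n,z,uv,s in(("glue",.17,(519,0),0),("hammer",.02,(735,30),0)):print(n,plane(D,sd(uv),z))
print("sander",plane(W,wr((345,545)),.042))
```

```text
[-5.000e-04  7.071e-01  7.071e-01 -5.000e-04] [0.6746 0.     0.2218] [-0.41371068 -0.80273335 -0.29958892] 0.15
[[-0.0, 1.0, -0.001], [1.0, 0.0, -0.0], [-0.0, -0.001, -1.0]]
rim side (array([ 0.55318293, -0.14704492]), np.float64(0.09232652756082758))
rim scene (array([ 0.56275281, -0.14479852]), np.float64(0.0930638719102096))
nose [ 0.59100854 -0.23627195  0.08099617] [ 0.59138882 -0.23960895  0.08460537]
lip end [[ 0.54787105 -0.0145699   0.054     ]
 [ 0.59548875 -0.01523133  0.054     ]]
tray [[0.5079, 0.1004, 0.026], [0.6286, 0.0842, 0.026], [0.6158, 0.0059, 0.026], [0.4964, 0.0234, 0.026]] [0.5621674  0.05351107 0.026     ] [0.07785224 0.12177493 0.07935253 0.12065448]
glue [[ 0.68016038 -0.13168843  0.17      ]]
hammer [[ 0.49674938 -0.40976728  0.02      ]]
sander [[ 0.72845188 -0.05210896  0.042     ]]
```

Request:
drive_tool:
  steps:
    - [[0.6,-165,-110,-60,0,0,0],[0.6,-165,-110,-60,0,0,0],[0.6,-165,-110,-60,0,0,0],[0.6,-165,-110,-60,0,0,0],[0.6,-165,-110,-60,0,0,0],[0.6,-165,-110,-60,0,0,0],[0.6,-165,-110,-60,0,0,0],[0.6,-165,-110,-60,0,0,0],[0.6,-165,-110,-60,0,0,0]]

```text
t: 0.9
position: [0.5654, -0.1631, 0.2819]
orientation: [-0.001, 0.706, 0.708, 0.0]
force: [0.1, 0.8, 0.1]
width: 0.0527
gripper_force: 0.0
```

Run:
```python
from h import *
st=bot.state();w=bot.capture("wrist");cv2.imwrite("pics/w2.png",w)
a=bot.capture("scene");b=bot.capture("side");cv2.imwrite("pics/a3.png",a);cv2.imwrite("pics/b3.png",b)
W=c2w("wrist",st);np.save("T2.npy",W[1]);print(st["t"],st["position"],st["force"],np.round(st["q"],2))
cv2.imwrite("pics/w2b.png",cv2.resize(w,(800,600)))
print(proj(W,[[.558,-.146,.08],[.591,-.238,.085],[.57,-.016,.054]]))
```

```text
0.9 [ 0.56544649 -0.16311953  0.28187214] [0.09499414 0.83388117 0.05023301] [ 0.21  0.28  0.    1.67 -0.    1.19  0.21]
[[270.17341359 165.84319257]
 [301.94301969 254.50163281]
 [282.97287112  27.22288764]]
```

View pics/w2b.png

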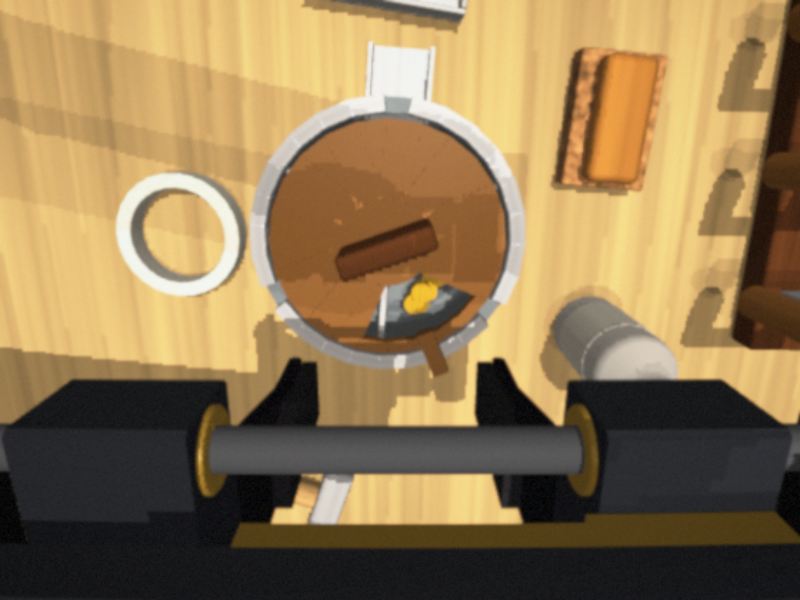

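The wrist view shows the drum rim spanning 250..525 × 97..372, the lip notch at (398,103), wrong notches near (285,305) and (490,310), and the lip end at (370..435,43). It also shows the grip bar from (337,265) to (437,235), the nose at (434,355), the tape left, the sander right and the glue at (610,340).

```bash
cat >> h.py <<'E'
def circ(P):
  A=np.c_[2*P[:,:2],np.ones(len(P))];s=np.linalg.lstsq(A,(P[:,:2]**2).sum(1),rcond=None)[0];return s[:2],np.sqrt(s[2]+s[:2]@s[:2])
E
python3 - <<'E'
from h import *
w=cv2.imread("pics/w2.png");p=bot.camera_params("wrist");W=(p,np.load("T2.npy"))
hsv=cv2.cvtColor(w,cv2.COLOR_BGR2HSV);c0=proj(W,[[.558,-.146,.08]])[0]
# inner rim edge + outer: radial walk on saturation (steel = low saturation)
In=[];Out=[]
for a in np.radians(np.arange(0,360,3)):
  rr=np.arange(75,112,.5);X=np.c_[.558+rr/1000*np.cos(a),-.146+rr/1000*np.sin(a),np.full(len(rr),.08)]
  uv=proj(W,X);v=uv.round().astype(int)
  if uv[:,1].max()>265: continue
  s=(hsv[v[:,1],v[:,0],1]<60)&(hsv[v[:,1],v[:,0],2]>110)
  if 10<s.sum()<30:
    i=np.where(s)[0];In.append(X[i[0]]);Out.append(X[i[-1]])
for P in(np.array(In),np.array(Out)):
  for _ in range(4):
    c,r=circ(P);e=np.abs(np.hypot(*(P[:,:2]-c).T)-r);P=P[e<max(.0012,1.5*np.median(e))]
  print(len(P),c,r)
k=.7
f=lambda L,z:plane(W,np.array(L)*k,z)
print("lip end",f([(370,43),(435,46)],.054),"notch",f([(398,103)],.072))
print("notches",f([(285,303),(492,312)],.08))
print("nose top mid",f([(433,356)],.09),"tip",f([(439,373)],.088))
bar=cv2.inRange(hsv,(0,80,20),(20,255,105));bar[:140]=0;bar[205:]=0;bar[:,:225]=0;bar[:,320:]=0
n,L,S,_=cv2.connectedComponentsWithStats(bar);i=1+S[1:,4].argmax();ys,xs=np.where(L==i)
print("bar rect",cv2.minAreaRect(np.c_[xs,ys].astype(np.float32)),S[i])
e=f([(335,257),(433,222),(340,280),(438,247)],.128);print("bar",e.round(4).tolist())
print("glue top?",f([(632,355)],.17),"foot",f([(590,325)],.0), "sander",f([(582,48),(665,55),(642,192),(565,187)],.042).round(3).tolist())
E
```

```text
81 [ 0.5586204  -0.14847449] 0.08412428406564537
66 [ 0.55858405 -0.14826202] 0.09498077585157247
lip end [[ 0.54695727 -0.01862149  0.054     ]
 [ 0.59076763 -0.02033567  0.054     ]] notch [[ 0.56593901 -0.0582157   0.072     ]]
notches [[ 0.48567722 -0.19378542  0.08      ]
 [ 0.63405568 -0.19998782  0.08      ]]
nose top mid [[ 0.59169237 -0.23000611  0.09      ]] tip [[ 0.59651896 -0.24411305  0.088     ]]
bar rect ((269.4000244140625, 174.70001220703125), (24.981990814208984, 72.41614532470703), 71.56504821777344) [ 234  153   73   44 1224]
bar [[0.5281, -0.1503, 0.128], [0.5869, -0.1289, 0.128], [0.5307, -0.1646, 0.128], [0.5902, -0.1439, 0.128]]
glue top? [[ 0.69676293 -0.19643645  0.17      ]] foot [[ 0.73690829 -0.23704611  0.        ]] sander [[0.694, -0.019, 0.042], [0.754, -0.022, 0.042], [0.749, -0.117, 0.042], [0.691, -0.114, 0.042]]
```

Request:
drive_tool:
  steps:
    - [[0.6,15,-6.5,0,0,0,-80],[0.6,15,-6.5,0,0,0,-80],[0.6,15,-6.5,0,0,0,-80],[0.6,15,-6.5,0,0,0,-80],[0.6,15,-6.5,0,0,0,-80],[0.6,15,-6.5,0,0,0,-80],[0.6,15,-6.5,0,0,0,-80],[0.6,15,-6.5,0,0,0,-80],[0.6,15,-6.5,0,0,0,-80],[0.6,15,-6.5,0,0,0,-80],[0.6,15,-6.5,0,0,0,-80],[0.6,15,-6.5,0,0,0,-80]]

```text
t: 2.05
position: [0.5588, -0.1491, 0.2821]
orientation: [-0.0, 0.085, 0.996, 0.0]
force: [-0.1, -0.1, 0.7]
width: 0.052
gripper_force: 0.0
```

Request:
drive_tool:
  steps:
    - [[0.6,0,0,0,0,0,-29.5],[0.6,0,0,0,0,0,-29.5],[0.6,0,0,20,0,0,-29.5],[0.6,0,0,60,0,0,-29.5],[0.6,0,0,95,0,0,-29.5],[0.6,0,0,125,0,0,-29.5],[0.6,0,0,125,0,0,-29.5],[0.6,0,0,125,0,0,-29.5]]

```text
t: 2.72
position: [0.5579, -0.1494, 0.1565]
orientation: [-0.001, -0.169, 0.986, 0.001]
force: [0.1, 0.2, 0.8]
width: 0.0523
gripper_force: 0.0
```

```bash
cat > s.py <<'E'
from h import *
s=bot.state();q=s["orientation"];m=R.from_quat([q[1],q[2],q[3],q[0]]).as_matrix()
print("t",s["t"],"p",np.round(s["position"],4),"yaw_y",np.degrees(np.arctan2(m[1,1],m[0,1])).round(2),"zdir",m[:,2].round(3),"F",np.round(s["force"],1),"M",np.round(s["ft_torque"],2),"w",s["width"],s["gripper_force"],"q",np.round(s["q"],2))
E
python3 s.py
```

```text
t 2.7167 p [ 0.5579 -0.1494  0.1565] yaw_y 109.46 zdir [-0.003  0.001 -1.   ] F [0.1 0.2 0.8] M [ 0.09 -0.07 -0.04] w 0.05230078588800126 0.0 q [ 0.41  0.4  -0.29  1.83  0.13  0.94  1.98]
```

Request:
drive_tool:
  steps:
    - [[0.6,0,0,30,0,0,0],[0.6,0,0,45,0,0,0],[0.6,0,0,55,0,0,0],[0.6,0,0,62,0,0,0],[0.6,0,0,62,0,0,0]]

```text
t: 3.13
position: [0.5591, -0.1499, 0.0959]
orientation: [0.0, -0.169, 0.986, -0.0]
force: [0.0, 0.7, 0.7]
width: 0.0521
gripper_force: 0.0
```

Request:
drive_tool:
  steps:
    - [[0,0,0,0,0,0,0],[0,0,0,0,0,0,0],[0,0,0,0,0,0,0],[0,0,0,0,0,0,0],[0,0,0,0,0,0,0],[0,0,0,0,0,0,0],[0,0,0,0,0,0,0]]
  newtons: 25

```text
t: 3.72
position: [0.5582, -0.1485, 0.0958]
orientation: [-0.0, -0.17, 0.986, 0.001]
force: [-2.4, 3.6, 3.8]
width: 0.016
gripper_force: 25.0
```

```bash
python3 s.py
```

```text
t 3.7167 p [ 0.5582 -0.1485  0.0958] yaw_y 109.54 zdir [-0.001  0.002 -1.   ] F [-2.4  3.6  3.8] M [0.64 0.51 0.02] w 0.01595742740582113 25.003916658461094 q [ 0.4   0.47 -0.27  1.88  0.17  0.82  1.95]
```

Gripped at 16 mm. Lift 4 mm.

Request:
drive_tool:
  steps:
    - [[0,0,0,-1.5,0,0,0],[0,0,0,-3,0,0,0],[0,0,0,-4,0,0,0],[0,0,0,-4,0,0,0],[0,0,0,-4,0,0,0]]

```text
t: 4.13
position: [0.5582, -0.149, 0.0988]
orientation: [-0.0, -0.17, 0.986, 0.001]
force: [1.3, 4.6, -7.5]
width: 0.0158
gripper_force: 25.0
```

```bash
python3 s.py
```

```text
t 4.1333 p [ 0.5582 -0.149   0.0988] yaw_y 109.52 zdir [-0.001  0.001 -1.   ] F [ 1.3  4.6 -7.5] M [ 1.19 -0.23 -0.  ] w 0.01579224583674004 24.998972273315303 q [ 0.4   0.47 -0.27  1.88  0.16  0.82  1.95]
```

Request:
drive_tool:
  steps:
    - [[0,0,0,-1,0,0,5],[0,0,0,-1,0,0,11],[0,0,0,-1,0,0,18],[0,0,0,-1,0,0,25],[0,0,0,-1,0,0,32],[0,0,0,-1,0,0,39],[0,0,0,-1,0,0,46],[0,0,0,-1,0,0,53],[0,0,0,-1,0,0,60],[0,0,0,-1,0,0,67],[0,0,0,-1,0,0,74],[0,0,0,-1,0,0,80]]

```text
t: 5.13
position: [0.5586, -0.1483, 0.1]
orientation: [-0.001, 0.506, 0.863, 0.001]
force: [1.7, 4.1, -6.8]
width: 0.0157
gripper_force: 25.0
```

```bash
python3 s.py
```

```text
t 5.1333 p [ 0.5586 -0.1483  0.1   ] yaw_y 29.25 zdir [-0.     0.002 -1.   ] F [ 1.7  4.1 -6.8] M [ 1.28 -0.47  0.03] w 0.015667205044449038 24.99438201659359 q [ 0.14  0.45  0.06  1.89 -0.04  0.81  0.73]
```

Request:
drive_tool:
  steps:
    - [[0,0,0,0,0,0,6],[0,0,0,0,0,0,13],[0,0,0,0,0,0,20],[0,0,0,0,0,0,27],[0,0,0,0,0,0,34],[0,0,0,0,0,0,41],[0,0,0,0,0,0,48],[0,0,0,0,0,0,55],[0,0,0,0,0,0,62],[0,0,0,0,0,0,69],[0,0,0,0,0,0,75],[0,0,0,0,0,0,80]]

```text
t: 6.13
position: [0.5594, -0.1486, 0.1004]
orientation: [-0.0, 0.942, 0.336, 0.001]
force: [2.2, 3.7, -6.7]
width: 0.0159
gripper_force: 25.0
```

Request:
drive_tool:
  steps:
    - [[0,0,0,0,0,0,6],[0,0,0,0,0,0,13],[0,0,0,0,0,0,20],[0,0,0,0,0,0,27],[0,0,0,0,0,0,34],[0,0,0,0,0,0,38],[0,0,0,0,0,0,40],[0,0,0,0,0,0,40],[0,0,0,0,0,0,40]]

```text
t: 6.88
position: [0.5595, -0.149, 0.1005]
orientation: [-0.0, 1.0, -0.003, 0.001]
force: [4.5, 3.6, -7.8]
width: 0.0158
gripper_force: 25.0
```

```bash
python3 s.py
python3 - <<'E'
from h import *
o=[]
for n,X in(("scene",(.56,-.08,.08)),("side",(.56,-.08,.08)),("wrist",(.56,-.08,.08))):
  pc=c2w(n);im=bot.capture(n);cv2.imwrite(f"pics/e_{n}.png",im);u,v=proj(pc,[X])[0];r=45 if n!="wrist" else 105;print(n,u,v)
  im=cv2.copyMakeBorder(im,r,r,r,r,cv2.BORDER_CONSTANT);u,v=int(u),int(v);print(u-r,v-r)
  o.append(cv2.resize(im[max(v,0):v+2*r,max(u,0):u+2*r],(400,400) if n=="wrist" else(400,400),interpolation=2)[50:350] if n!="wrist" else cv2.resize(cv2.imread("pics/e_wrist.png"),(400,300)))
cv2.imwrite("pics/e.png",np.vstack([np.hstack(o[:2]),np.hstack([o[2],o[2]*0])]))
E
```

```text
t 6.8833 p [ 0.5595 -0.149   0.1005] yaw_y -90.37 zdir [ 0.001  0.001 -1.   ] F [ 4.5  3.6 -7.8] M [ 0.91 -0.82  0.01] w 0.01583771939147065 24.998627344029956 q [-0.25  0.5   0.59  1.91 -0.37  0.84 -1.04]
scene 245.33242003764667 197.80590691910797
200 152
side 303.8408262483783 185.19185180116736
258 140
wrist 148.10129639117332 253.76056418957165
43 148
```

View pics/e.png

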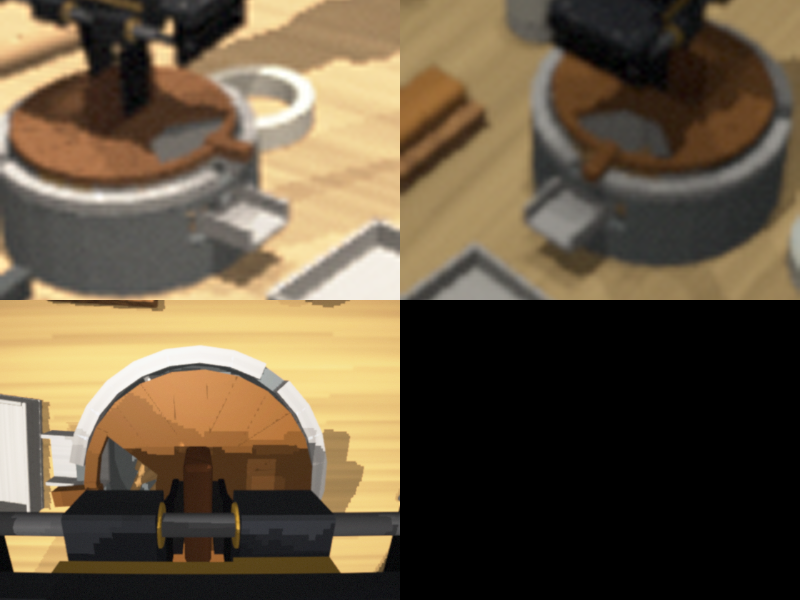

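The crop shows the nose lifted above the rim, just counterclockwise of the lip: scene crop (235,148), side crop (598,163), wrist (65,492).

Run:
```python
from h import *
C=np.array([.5586,-.1484])
for n,box in(("scene",(235,180,262,210)),("side",(292,175,312,200))):
  im=cv2.imread(f"pics/e_{n}.png");pc=c2w(n)
  uv={"scene":(252.9,196.6),"side":(302.6,187.9)}[n]
  for z in(.09,.094):
    X=plane(pc,uv,z)[0];d=X[:2]-C;print(n,z,X.round(4),"r",np.hypot(*d).round(4),"ang",np.degrees(np.arctan2(d[1],d[0])).round(1))
pc=c2w("wrist")
for uv in((66*1.4,187*1.4),(52*1.4,188*1.4)):
  X=plane(pc,uv,.094)[0];d=X[:2]-C;print("w edge",X.round(4),"r",np.hypot(*d).round(4),"ang",np.degrees(np.arctan2(d[1],d[0])).round(1))
```

```text
scene 0.09 [ 0.5558 -0.0539  0.09  ] r 0.0945 ang 91.7
scene 0.094 [ 0.5612 -0.0501  0.094 ] r 0.0984 ang 88.5
side 0.09 [ 0.551  -0.0597  0.09  ] r 0.089 ang 94.9
side 0.094 [ 0.5489 -0.0565  0.094 ] r 0.0924 ang 96.0
w edge [ 0.5616 -0.0568  0.094 ] r 0.0916 ang 88.1
w edge [ 0.5609 -0.0467  0.094 ] r 0.1017 ang 88.7
```

Request:
drive_tool:
  steps:
    - [[0,0,0,0,0,0,3],[0,0,0,0,0,0,6.5],[0,0,0,0,0,0,6.5],[0,0,0,0,0,0,6.5]]

```text
t: 7.37
position: [0.5595, -0.1491, 0.1006]
orientation: [-0.0, 0.998, -0.06, 0.001]
force: [4.1, 4.3, -6.5]
width: 0.0158
gripper_force: 25.0
```

```bash
python3 s.py
python3 - <<'E'
from h import *
C=np.array([.5586,-.1484]);pc=c2w("wrist");w=bot.capture("wrist");cv2.imwrite("pics/f_wrist.png",w)
b=bot.capture("side");cv2.imwrite("pics/f_side.png",b);a=bot.capture("scene")
print(proj(pc,[[C[0]+.09*np.cos(np.radians(t)),C[1]+.09*np.sin(np.radians(t)),.094] for t in(81.6,85.4,89.2)]))
print(proj(c2w("side"),[[C[0]+.09*np.cos(np.radians(t)),C[1]+.09*np.sin(np.radians(t)),.094] for t in(81.6,85.4,89.2)]))
cv2.imwrite("pics/f.png",np.hstack([cv2.resize(w[210:310,30:163],(400,300),interpolation=2),cv2.resize(b[160:220,265:345],(400,300),interpolation=2)]))
E
```

```text
t 7.3667 p [ 0.5595 -0.1491  0.1006] yaw_y -96.89 zdir [ 0.001  0.001 -1.   ] F [ 4.1  4.3 -6.5] M [ 0.86 -0.74  0.01] w 0.01583752913821819 24.998560969834216 q [-0.27  0.51  0.62  1.91 -0.39  0.84 -1.14]
[[ 95.74502999 261.98808181]
 [ 97.50090313 272.91330381]
 [ 99.99826248 283.61132394]]
[[297.06233267 184.26077013]
 [298.50365636 185.18490814]
 [300.0330182  186.04380438]]
```

View pics/f.png

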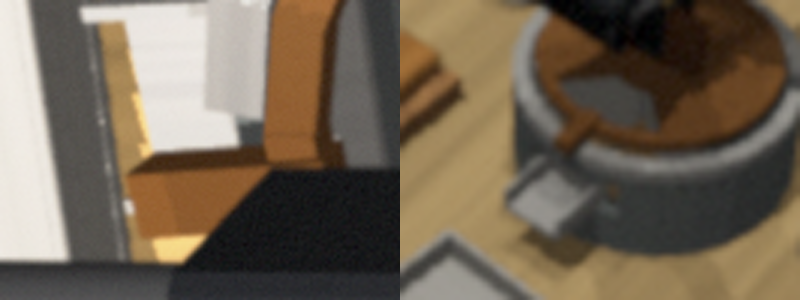

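The nose top's clockwise edge sits at wrist crop (130,178)–(270,162), about 1.6° short of the target. The side crop shows the nose at (578,130), just above the lip.

Request:
drive_tool:
  steps:
    - [[0,0,0,0,0,0,1.6],[0,0,0,2,0,0,1.6],[0,0,0,4,0,0,1.6],[0,0,0,6,0,0,1.6],[0,0,0,6.5,0,0,1.6],[0,0,0,6.5,0,0,1.6]]

```text
t: 8.02
position: [0.5594, -0.1491, 0.0942]
orientation: [-0.001, 0.997, -0.074, 0.001]
force: [3.7, 4.7, -6.5]
width: 0.0159
gripper_force: 25.0
```

```bash
python3 s.py
```

```text
t 8.0167 p [ 0.5594 -0.1491  0.0942] yaw_y -98.49 zdir [ 0.001  0.001 -1.   ] F [ 3.7  4.7 -6.5] M [ 0.9  -0.76  0.05] w 0.015887766709789423 24.998731765081175 q [-0.27  0.52  0.62  1.92 -0.4   0.83 -1.16]
```

Force is still −6.5 N at 1.6 mm below rim level, so the nose is entering the notch. Keep lowering.

Request:
drive_tool:
  steps:
    - [[0,0,0,2,0,0,0],[0,0,0,4,0,0,0],[0,0,0,6,0,0,0],[0,0,0,7,0,0,0],[0,0,0,8,0,0,0],[0,0,0,8.5,0,0,0],[0,0,0,8.5,0,0,0]]

```text
t: 8.6
position: [0.5596, -0.1492, 0.0878]
orientation: [-0.001, 0.997, -0.074, 0.001]
force: [-0.7, 5.8, 8.6]
width: 0.0158
gripper_force: 25.0
```

```bash
python3 s.py
```

```text
t 8.6 p [ 0.5596 -0.1492  0.0878] yaw_y -98.5 zdir [ 0.002  0.003 -1.   ] F [-0.7  5.8  8.6] M [ 1.47  0.28 -0.01] w 0.01580435758791264 25.000809303601272 q [-0.27  0.53  0.61  1.92 -0.41  0.82 -1.15]
```

Request:
drive_tool:
  steps:
    - [[0.4,0,0,-1,0,0,0],[0.4,0,0,-1,0,0,0],[0.4,0,0,-1,0,0,0],[0.4,0,0,-1,0,0,0],[0.4,0,0,-1,0,0,0]]

```text
t: 9.02
position: [0.5582, -0.1509, 0.0866]
orientation: [0.0, 0.997, -0.075, -0.0]
force: [-0.4, -0.1, 0.5]
width: 0.034
gripper_force: 0.0
```

Request:
drive_tool:
  steps:
    - [[0.5,0,0,-20,0,0,0],[0.5,0,0,-50,0,0,0],[0.5,0,0,-90,0,0,0],[0.5,0,0,-120,0,0,0],[0.5,-20,0,-150,0,0,10],[0.5,-40,0,-150,0,0,20],[0.5,-60,0,-150,0,0,20],[0.5,-60,0,-150,0,0,20],[0.5,-60,0,-150,0,0,20]]

```text
t: 9.77
position: [0.4985, -0.141, 0.2367]
orientation: [-0.0, 0.969, -0.247, 0.0]
force: [0.3, 0.4, 0.6]
width: 0.0435
gripper_force: 0.0
```

```bash
python3 s.py
python3 - <<'E'
from h import *
o=[]
pc=c2w("wrist");w=bot.capture("wrist");cv2.imwrite("pics/g_wrist.png",w);np.save("Tg.npy",pc[1])
a=bot.capture("scene");b=bot.capture("side");cv2.imwrite("pics/g_scene.png",a);cv2.imwrite("pics/g_side.png",b)
cv2.imwrite("pics/g.png",np.vstack([np.hstack([cv2.resize(a[165:240,200:300],(400,300),interpolation=2),cv2.resize(b[145:220,255:355],(400,300),interpolation=2)]),np.hstack([cv2.resize(w,(400,300)),np.zeros((300,400,3),np.uint8)])]))
E
```

```text
t 9.7667 p [ 0.4985 -0.141   0.2367] yaw_y -118.56 zdir [ 0.001  0.001 -1.   ] F [0.3 0.4 0.6] M [0.09 0.08 0.01] w 0.04346770538171432 0.0 q [-0.5   0.25  0.83  1.92 -0.21  1.06 -1.65]
```

View pics/g.png

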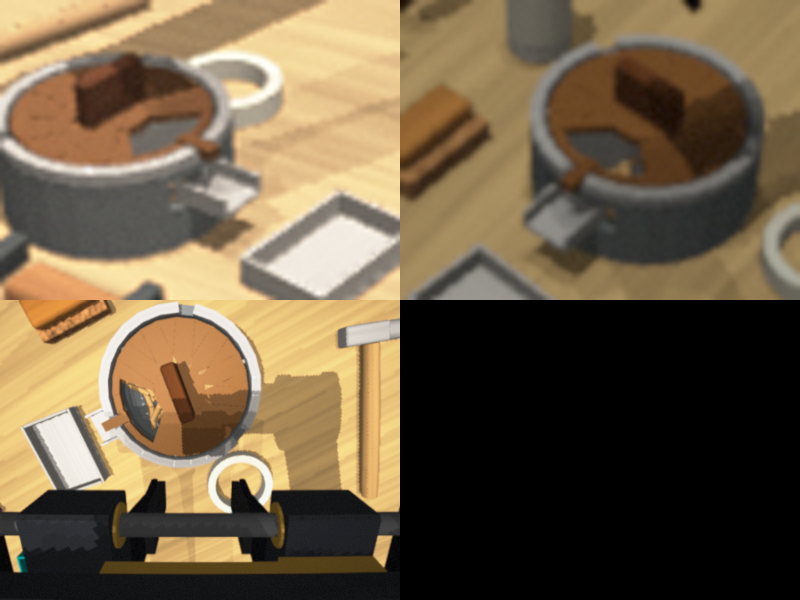

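The cap is home: in the scene crop (205,143), side crop (575,178) and wrist (115,422), the nose sits flush in the notch above the lip with the window behind it. Next is the tray. I'll go over beyond its far side and re-measure.

Request:
drive_tool:
  steps:
    - [[0.5,-71,-270,0,0,0,-80],[0.5,-71,-270,0,0,0,-80],[0.5,-71,-270,0,0,0,-80],[0.5,-71,-270,0,0,0,-80],[0.5,-71,-270,0,0,0,-80],[0.5,-71,-270,0,0,0,-80],[0.5,-71,-270,0,0,0,-80],[0.5,-71,-270,0,0,0,-80],[0.5,-71,-270,0,0,0,-80],[0.5,-71,-270,0,0,0,-80],[0.5,-71,-270,0,0,0,-80],[0.5,-71,-270,0,0,0,-80]]

```text
t: 10.92
position: [0.5667, 0.1301, 0.2359]
orientation: [0.0, 0.9, 0.435, -0.0]
force: [0.4, 0.2, -1.0]
width: 0.0438
gripper_force: 0.0
```

Request:
drive_tool:
  steps:
    - [[0.5,0,0,0,0,0,-34],[0.5,0,0,0,0,0,-34],[0.5,0,0,0,0,0,-34],[0.5,0,0,0,0,0,-34],[0.5,0,0,0,0,0,-34],[0.5,0,0,0,0,0,-34],[0.5,0,0,0,0,0,-34]]

```text
t: 11.5
position: [0.5665, 0.1299, 0.2362]
orientation: [-0.0, 0.736, 0.677, -0.0]
force: [0.5, -0.4, 0.2]
width: 0.0432
gripper_force: 0.0
```

```bash
python3 s.py
python3 - <<'E'
from h import *
p=c2w("wrist");w=bot.capture("wrist");cv2.imwrite("pics/h_wrist.png",w)
a=bot.capture("scene");b=bot.capture("side")
def tray(n,im,z=.026):
  pc=c2w(n);hsv=cv2.cvtColor(im,cv2.COLOR_BGR2HSV)
  m=((hsv[...,1]<45)&(hsv[...,2]>60)).astype(np.uint8)*255
  u,v=proj(pc,[[.56,.05,.01]])[0].astype(int);k,L,S,_=cv2.connectedComponentsWithStats(m)
  l=L[v,u] if 0<=v<420 and 0<=u<560 else 0;print(n,u,v,l,S[l])
  if l:
    c=cv2.findContours((L==l).astype(np.uint8),0,2)[0];h=cv2.convexHull(max(c,key=len));q=cv2.approxPolyDP(h,6,True)[:,0];print(q.tolist());print(plane(pc,q,z).round(4).tolist())
for n,im in(("wrist",w),("scene",a),("side",b)): tray(n,im)
print("turq/purple",plane(c2w("side"),[(296,288),(227,267)],.02).round(3).tolist())
cv2.imwrite("pics/h.png",np.vstack([np.hstack([cv2.resize(a,(400,300)),cv2.resize(b,(400,300))]),np.hstack([cv2.resize(w,(400,300)),cv2.resize(b[145:265,225:385],(400,300))])]))
E
```

```text
t 11.5 p [0.5665 0.1299 0.2362] yaw_y -4.84 zdir [-0. -0. -1.] F [ 0.5 -0.4  0.2] M [ 0.03  0.06 -0.  ] w 0.043249363857303665 0.0 q [-0.55  0.31  0.32  1.76 -0.11  1.09 -0.28]
wrist 277 248 7 [ 223  206  114   80 7632]
[[227, 206], [333, 213], [323, 285], [232, 279], [223, 253]]
[[0.5117, 0.1078, 0.026], [0.6213, 0.0912, 0.026], [0.607, 0.0086, 0.026], [0.5071, 0.0241, 0.026], [0.501, 0.0557, 0.026]]
scene 281 228 236 [261 213  43  32 820]
[[303, 221], [280, 244], [261, 235], [284, 213]]
[[0.5129, 0.0992, 0.026], [0.6472, 0.0971, 0.026], [0.6382, 0.0269, 0.026], [0.5035, 0.0261, 0.026]]
side 279 225 103 [257 207  44  38 912]
[[273, 207], [300, 225], [284, 244], [258, 224]]
[[0.6131, 0.0126, 0.026], [0.5018, 0.0224, 0.026], [0.4986, 0.1087, 0.026], [0.6079, 0.0948, 0.026]]
turq/purple [[0.387, 0.205, 0.02], [0.584, 0.265, 0.02]]
```

View pics/h.png

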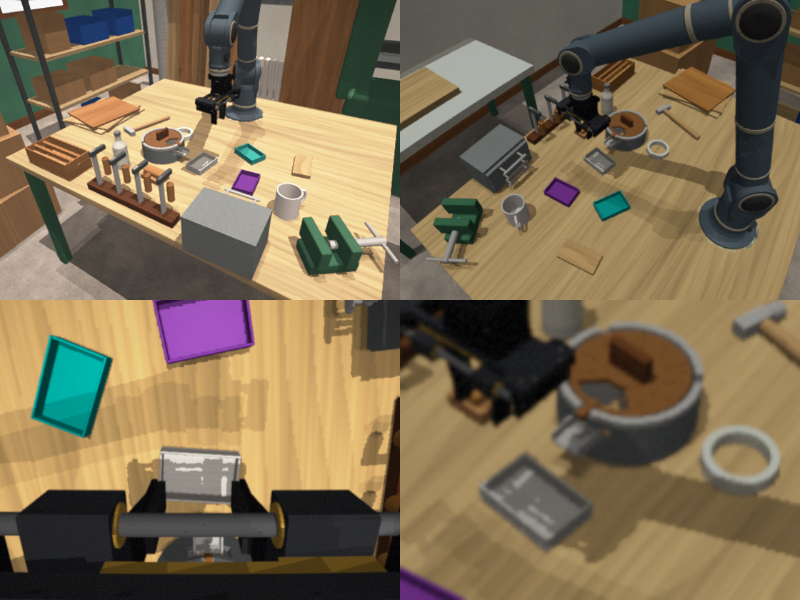

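The wrist view shows the tray's far edge at (160,447)–(242,455), with purple at (205,330) and turquoise at (72,385), both well clear. Descend behind the tray's far side.

Request:
drive_tool:
  steps:
    - [[0.8,0,0,40,0,0,0],[0.8,0,0,80,0,0,0],[0.8,0,0,120,0,0,0],[0.8,0,0,160,0,0,0],[0.8,0,0,190,0,0,0],[0.8,0,0,210,0,0,0],[0.8,0,0,220,0,0,0],[0.8,0,0,226,0,0,0],[0.8,0,0,226,0,0,0]]

```text
t: 12.4
position: [0.5661, 0.13, 0.0101]
orientation: [-0.0, 0.735, 0.678, -0.0]
force: [-0.3, 0.8, 0.3]
width: 0.0693
gripper_force: 0.0
```

```bash
python3 s.py
```

```text
t 12.4 p [0.5661 0.13   0.0101] yaw_y -4.63 zdir [-0.001 -0.    -1.   ] F [-0.3  0.8  0.3] M [-0.03  0.06 -0.01] w 0.06930323202794651 0.0 q [-0.48  0.59  0.24  1.94 -0.23  0.64 -0.17]
```

Request:
drive_tool:
  steps:
    - [[0.8,-8,0,0,0,0,0],[0.8,-16,0,0,0,0,0],[0.8,-24,1,0,0,0,0],[0.8,-30,2.5,0,0,0,0],[0.8,-36,4,0,0,0,0],[0.8,-42,5.5,0,0,0,0],[0.8,-48,7,0,0,0,0],[0.8,-54,8.5,0,0,0,0],[0.8,-60,10,0,0,0,0],[0.8,-66,11.5,0,0,0,0],[0.8,-72,13,0,0,0,0],[0.8,-72,13,0,0,0,0]]

```text
t: 13.4
position: [0.5736, 0.0547, 0.0105]
orientation: [0.001, 0.736, 0.677, -0.0]
force: [0.2, -0.4, -0.4]
width: 0.0695
gripper_force: 0.0
```

```bash
python3 s.py
python3 - <<'E'
from h import *
w=bot.capture("wrist");a=bot.capture("scene");b=bot.capture("side")
cv2.imwrite("pics/i_scene.png",a);cv2.imwrite("pics/i_side.png",b)
cv2.imwrite("pics/i.png",np.hstack([cv2.resize(a[165:255,200:320],(400,300),interpolation=2),cv2.resize(b[145:235,235:355],(400,300),interpolation=2)]))
E
```

```text
t 13.4 p [0.5736 0.0547 0.0105] yaw_y -4.72 zdir [ 0.    -0.002 -1.   ] F [ 0.2 -0.4 -0.4] M [-0.03 -0.01 -0.02] w 0.06949079620666973 0.0 q [-0.35  0.58  0.24  1.95 -0.22  0.63 -0.05]
```

View pics/i.png

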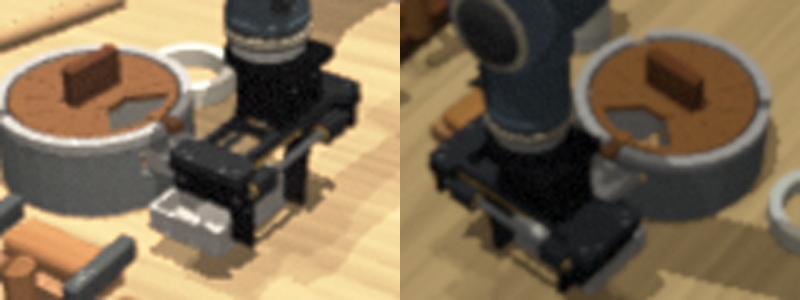

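The crop shows the tray sliding ahead of the fingers at (195,215) in scene, now partly under the lip. Push on slowly.

Request:
drive_tool:
  steps:
    - [[0.8,-3,0.5,0,0,0,0],[0.8,-6,1,0,0,0,0],[0.8,-9,1.5,0,0,0,0],[0.8,-11,2,0,0,0,0],[0.8,-13,2,0,0,0,0],[0.8,-14,2,0,0,0,0],[0.8,-14,2,0,0,0,0]]

```text
t: 14.13
position: [0.5742, 0.0426, 0.0106]
orientation: [0.0, 0.735, 0.678, -0.0]
force: [0.7, 0.3, -0.8]
width: 0.0696
gripper_force: 0.1
```

```bash
python3 s.py
```

```text
t 14.1333 p [0.5742 0.0426 0.0106] yaw_y -4.62 zdir [ 0. -0. -1.] F [ 0.7  0.3 -0.8] M [ 0.03  0.04 -0.01] w 0.06963739386579847 0.05926222074776888 q [-0.33  0.58  0.24  1.95 -0.22  0.63 -0.03]
```

Request:
drive_tool:
  steps:
    - [[0.8,8,0,0,0,0,0],[0.8,25,0,0,0,0,0],[0.8,40,0,-20,0,0,0],[0.8,40,0,-60,0,0,0],[0.8,40,0,-100,0,0,0],[0.8,40,0,-140,0,0,0],[0.8,20,0,-180,0,0,0],[0.8,-10,0,-210,0,0,0],[0.8,-50,0,-230,0,0,0],[0.8,-90,0,-250,0,0,0],[0.8,-90,0,-250,0,0,0],[0.8,-90,0,-250,0,0,0]]

```text
t: 15.13
position: [0.5675, -0.0508, 0.263]
orientation: [0.002, 0.737, 0.676, 0.001]
force: [0.3, -0.6, -0.6]
width: 0.0694
gripper_force: 0.0
```

```bash
python3 s.py
python3 - <<'E'
from h import *
w=bot.capture("wrist");a=bot.capture("scene");b=bot.capture("side")
cv2.imwrite("pics/j_w.png",w)
cv2.imwrite("pics/j.png",np.hstack([np.vstack([cv2.resize(a[165:255,200:320],(400,300),interpolation=2),cv2.resize(b[145:235,235:355],(400,300),interpolation=2)]),np.vstack([cv2.resize(w,(400,300)),cv2.resize(w[40:250,150:430],(400,300))])]))
E
```

```text
t 15.1333 p [ 0.5675 -0.0508  0.263 ] yaw_y -5.0 zdir [ 0.005 -0.001 -1.   ] F [ 0.3 -0.6 -0.6] M [-0.    0.04  0.01] w 0.06940544792717163 0.0 q [-0.3   0.27  0.39  1.76 -0.11  1.13  0.04]
```

View pics/j.png

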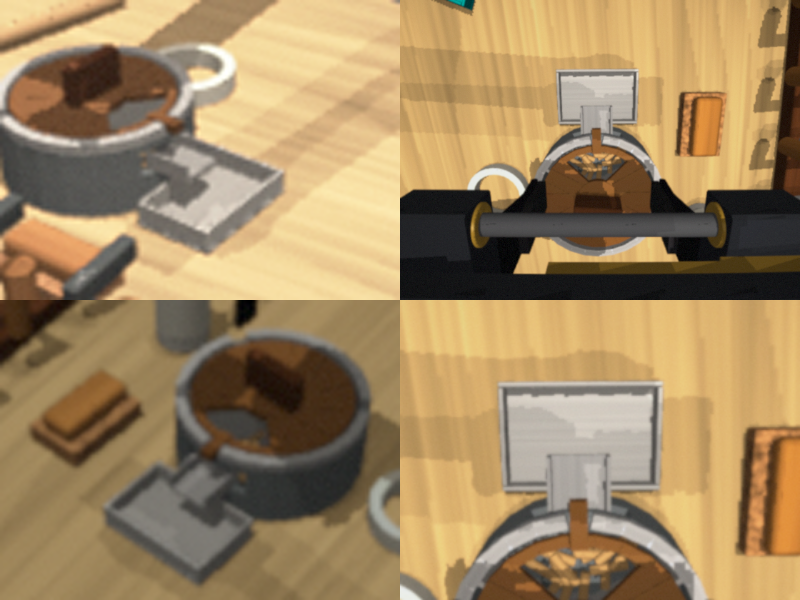

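The wrist crop shows the tray at (499,383)–(660,491), aligned with the lip, whose end is at (547..609,455). The nose at (578,525) sits in the notch.

Run:
```python
from h import *
pc=c2w("wrist");f=lambda L:np.array([(150+(x-400)*.7,40+(y-300)*.7) for x,y in L])
t=plane(pc,f([(499,383),(662,381),(660,491),(501,492)]),.026);l=plane(pc,f([(547,455),(609,455)]),.054)
n=plane(pc,f([(578,503)]),.08)
print(t.round(4).tolist(),t.mean(0),np.linalg.norm(t-np.roll(t,1,0),axis=1),l.round(4).tolist(),n)
u=np.array([.0802,.9968]);v=np.array([.9968,-.0802]);d=t.mean(0)[:2]-l.mean(0)[:2];print("tray-lip along,lat",d@u,d@v)
```

```text
[[0.5133, 0.0416, 0.026], [0.6294, 0.034, 0.026], [0.625, -0.0454, 0.026], [0.5054, -0.037, 0.026]] [ 0.56826336 -0.00169611  0.026     ] [0.07904682 0.11640038 0.07960842 0.11993197] [[0.5448, -0.0088, 0.054], [0.5873, -0.0121, 0.054]] [[ 0.5640332  -0.03852502  0.08      ]]
tray-lip along,lat 0.008924130077269698 0.001534496044353669
```

The tray middle is 9 mm beyond the lip end, with only 1.5 mm of sideways error. I'll go back and nudge it about 3.5 mm further.

Request:
drive_tool:
  steps:
    - [[0.8,40,0,0,0,0,0],[0.8,80,0,0,0,0,0],[0.8,120,0,20,0,0,0],[0.8,130,0,60,0,0,0],[0.8,130,0,100,0,0,0],[0.8,130,0,140,0,0,0],[0.8,130,0,180,0,0,0],[0.8,130,0,215,0,0,0],[0.8,130,0,238,0,0,0],[0.8,130,0,248,0,0,0],[0.8,130,0,250,0,0,0],[0.8,130,0,250,0,0,0]]

```text
t: 16.28
position: [0.5771, 0.0842, 0.0101]
orientation: [-0.0, 0.734, 0.679, -0.0]
force: [0.4, -0.0, 0.3]
width: 0.0694
gripper_force: 0.0
```

Request:
drive_tool:
  steps:
    - [[0.8,-15,0,0,0,0,0],[0.8,-28,0,0,0,0,0],[0.8,-36,0,0,0,0,0],[0.8,-40,0,0,0,0,0],[0.8,-42,0,0,0,0,0],[0.8,-43.5,0,0,0,0,0],[0.8,-43.5,0,0,0,0,0]]

```text
t: 16.87
position: [0.5746, 0.0407, 0.0112]
orientation: [0.0, 0.735, 0.678, 0.001]
force: [1.4, 2.5, 0.7]
width: 0.0696
gripper_force: 1.1
```

```bash
python3 s.py
```

```text
t 16.8667 p [0.5746 0.0407 0.0112] yaw_y -4.55 zdir [ 0.002  0.001 -1.   ] F [1.4 2.5 0.7] M [ 0.42 -0.16 -0.03] w 0.0696063665628088 1.0931066237390041 q [-0.32  0.58  0.24  1.95 -0.22  0.63 -0.02]
```

Contact force is up to 2.5 N, so the tray has met the drum. Retreat and check.

Request:
drive_tool:
  steps:
    - [[0.8,8,0,0,0,0,0],[0.8,25,0,0,0,0,0],[0.8,40,0,-20,0,0,0],[0.8,40,0,-60,0,0,0],[0.8,40,0,-100,0,0,0],[0.8,40,0,-140,0,0,0],[0.8,20,0,-180,0,0,0],[0.8,-10,0,-210,0,0,0],[0.8,-50,0,-230,0,0,0],[0.8,-86,0,-250,0,0,0],[0.8,-86,0,-250,0,0,0],[0.8,-86,0,-250,0,0,0]]

```text
t: 17.87
position: [0.5671, -0.0496, 0.2622]
orientation: [0.001, 0.737, 0.676, 0.001]
force: [0.1, 1.5, 0.4]
width: 0.0696
gripper_force: 0.0
```

```bash
python3 s.py
python3 - <<'E'
from h import *
w=bot.capture("wrist");a=bot.capture("scene");b=bot.capture("side")
cv2.imwrite("pics/k.png",np.hstack([np.vstack([cv2.resize(a[165:255,200:320],(400,300),interpolation=2),cv2.resize(b[145:235,235:355],(400,300),interpolation=2)]),np.vstack([cv2.resize(w,(400,300)),cv2.resize(w[40:250,150:430],(400,300))])]))
E
```

```text
t 17.8667 p [ 0.5671 -0.0496  0.2622] yaw_y -4.95 zdir [ 0.003 -0.001 -1.   ] F [0.1 1.5 0.4] M [ 0.   -0.03 -0.02] w 0.06963170167384236 0.0 q [-0.3   0.27  0.38  1.76 -0.11  1.13  0.03]
```

View pics/k.png

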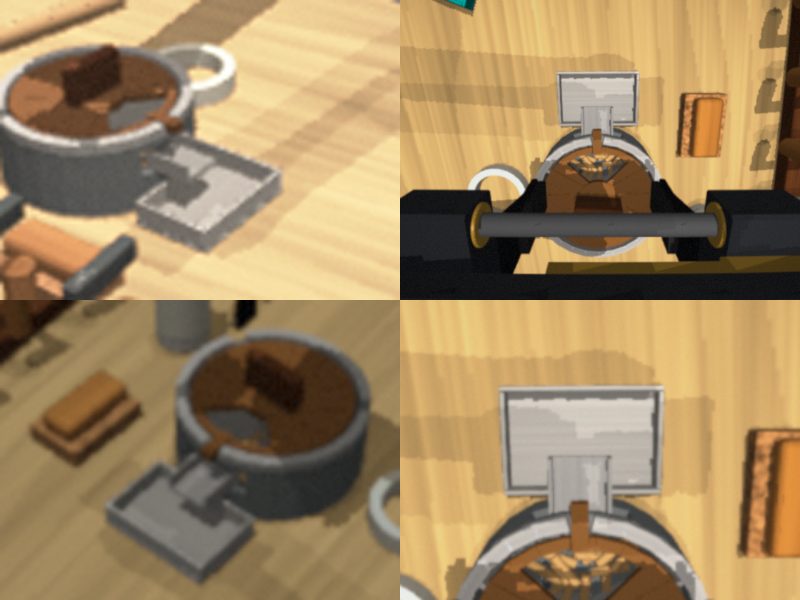

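The tray is square to the lip at (500,386)–(662,495) and against the drum, with the lip end at (578,457) near its middle. The nose at (578,528) is in the notch, and the arm touches nothing.

```bash
python3 -c "
from rig import bot
print(bot.hand_in())"
```

```text
the job is handed in; nothing more can be done
None
```

Job handed in at about 18 s of robot time: the cap's nose is seated in the pour-lip notch, and the tray was slid in afterwards until it met the drum, with the lip end an estimated 5–6 mm from the tray's middle. The hand-in returned no verdict.

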